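# Seat the keyed drive collar on a printer's feed-drive unit

## Task

Take the blue knurled collar out of the parts tray and put it, flange down, over the upright spindle of the grey feed-drive unit; turn it until the hidden slots in its underside drop over the spindle's cross pin, then push it fully home against the spring until its flange is flush on the seat. Finish while still holding it pushed home with the gripper, so that I can fit the clip, and leave all the other things where they lie.

Things in the scene. Friction and masses are not known exactly. Their poses are not given: they have to be found in the camera images.
- collar: blue knurled plastic collar, loose, 84 to 170 g, upright in the tray, flange down. Origin: centre of its underside; z up along its axis. 44 mm tall: flange 56 mm across from 0 to 12 mm, above it the knurled grip, 39 mm across, from 12 to 44 mm (fingertips may rest on the flange's top). A bore 18.5 mm wide runs right through it
- keyway (a point): the point at the centre of the collar's underside again, for its hidden slots: two crossed grooves inside the flange along the collar's x and y, so four slots at 90 degrees, each 11 mm wide, 12 mm deep, open at the underside only. They drop over the cross pin when within 0.15 rad of it (0.08 if 1 mm off-centre): a quarter turn at most, either way, finds it
- drive_unit: feed-drive unit: fixed grey box, 120 x 110 x 55 mm, a socket and a small motor sticking out of its sides by up to 30 mm, with a round dark steel seat, 72 mm across and 20 mm high, on its top. Origin: centre of its underside, straight below the spindle
- seat (a point): centre of the seat's flat top face, 75 mm above the table; z up. The collar's origin must finally be here. A brass ring, 38 to 54 mm across, is let into the seat: it is a spring plate that stands 4 mm proud of the seat until pressed
- spindle_tip (a point): top of the fixed upright steel spindle, 40 mm above the seat. 16 mm thick, its top 10 mm tapering to 9 mm. A level round brass cross pin, 6 mm thick, 30 mm long, goes through it, its top 10 mm above the seat: a collar not lined up stops there; one that drops goes 6 mm lower, on to the spring plate. The pin's direction differs each time and is unrelated to this frame's axes
- spring_plate (a joint): travel in m of the spring plate (brass ring in the seat): 0 = up, standing 4 mm proud of the seat; 0.004 = pressed flush with the seat. The spring pushes up with 5 N at 0 and 9 N at 0.004: the collar's weight does not press it down. If the collar binds on the pin before it is home, ease it round by 0.05 to 0.1 rad and push again
- tray: shallow white open tray, fixed, 160 x 150 x 18 mm, walls and floor 4 mm thick. Origin: centre of its underside
- gear: small white plastic gear, 28 mm across, 8 mm thick, lying flat in the tray; leave it. Origin: at its underside
- roller: thin black rubber roller on a steel shaft, 10 mm thick, 70 mm long, lying in the tray; leave it. Origin: at its underside
- brush: red-handled bristle brush, 200 mm long, lying on a paper towel; leave it. Origin: at its underside
- fan_brush: small blue fan brush with a black handle, about 160 mm long, lying on the table; leave it. Origin: at its underside
- screwdriver: orange-handled screwdriver, 190 mm long, lying on the table; leave it. Origin: at its underside
- ink_black: closed grey ink bottle with a black cap, 48 mm across, 115 mm tall, standing; leave it. Origin: at its underside
- ink_yellow: closed yellow ink bottle, 48 mm across, 115 mm tall, standing; leave it. Origin: at its underside
- plug: blue cable plug, 62 x 52 x 14 mm, lying on the table; leave it. Origin: at its underside
There are look-alikes about, which are no part of the job. Of the things that look like the collar, take the one that is nearest to the robot's base at the start.

How it is judged:
By the outcome, as a careful person would: the job done as asked, in the order asked, and still so for the second after the job is handed in, while the arm keeps its last pose, push and grip.
It also fails if it takes over 48 s, if anything falls off the work surface, if the arm or the gripper's body presses on something with over 40 N, if the wrist force passes 120 N, or if a joint passes its speed limit or range.

## Robot

A 6-joint arm with a two-finger parallel gripper is mounted at the origin on the work surface. World frame = base frame: x ahead of the robot, y to its left, z up, the work surface at z = 0. Lengths are in m, angles in rad, forces in N, time in s.
With the tool pointing down it reaches from about 0.4 to 0.825 m from the base axis. Payload 7 kg.
Tool frame: the origin (TCP) lies at the very end of the fingers, on their centre line; the grasp point (between the pads) lies 19 mm behind it; x points along the fingers, y is the direction in which the jaws open and shut, and the axes are right-handed (so a half turn about x gives the same grasp; the last joint's range is limited). The gripper opens to 88 mm and grips with 3 to 60 N. Pads are 19 mm wide; open, the fingers measure 130 mm over their backs; the gripper's body (78 mm by 193 mm) begins 47 mm behind the grasp point.
Start: joints at [-0.933, 0.359, 0.012, 0, -1.224, -0.288], TCP at [0.231, -0.634, 0.227] pointing down, gripper open.
Joint ranges: [-3.07, 3.07], [-1.43, 2.12], [-1.02, 1.25], [-3.03, 1.67], [-3.05, -0], [-3.03, 3.03]. Speed limits (rad/s): [2.39, 2.39, 3.01, 3.14, 3.14, 3.14].

## Interface

Orientations are given as a rotation vector (axis times angle).
In Python, from plant import manip gives the robot as it stands.
- The arm moves only by the shell command python3 -m jog 'ROWS' [FORCE]. ROWS is JSON, a list of rows, each a list of 5 numbers: the opening, from 0 (shut) to 1 (fully open), then the shift along the tool's x, y, z in m, then the turn about the tool's x in degrees. In form: [[jaw, tx, ty, tz, twist], ...]. A call has 1 to 10 rows; each row is the pose to reach, as a shift and turn from the pose measured when the call began, along the tool's axes at that moment; what a row does not reach only later rows make up. A row lasts 1/8 s, in which the tool goes at most 62.5 mm and 10.7 degrees, less where a joint would pass 70% of its speed; a pose out of reach is approached as far as the arm can. A call with a gripper value outside its range is refused whole. The fingers move at their own pace and stop on an object; FORCE is the grip in N (left out, the last holds). Time passes only in rows, so rows that repeat a pose let the fingers close. It gives the time, the measured TCP pose, the force and the opening at its end, in the units of the state.
- manip.get_state(): the state, without advancing time (a new reading comes with each control period).
- manip.camera(name): name is "scene" or "side" or "wrist"; returns a dict with "color" (480x640x3 uint8, red, green, blue), "fovy" (degrees; the focal length in pixels is half the picture's height over the tangent of half this angle, whatever the lens; pixels are square), "cx", "cy" (the principal point, pixels), "distortion" ([k1, k2, p1, p2, k3] as OpenCV has them; the pictures are not rectified), "world_from_camera" (4x4, takes a point from camera to world coordinates). Camera axes: x right, y up, looking along -z (the intrinsics and any distortion apply to the point x, -y, -z); pixel columns grow to the right and rows downward; lengths in m; the calibration is good to about 2 mm. A picture is of the moment at which its call begins. There is no depth.
- manip.close_job(): hands the job in, once; it reports no verdict.
The state is a dict: "time": time; "joint_positions": joint angles; "qd": joint speeds; "effort": joint torques, N m; "tool_pos": TCP position; "tool_rot": TCP orientation; "ft_force": force on the tool from outside, world axes, zero at the start; "ft_torque": the same for the moment, N m; "gripper_width": opening from 0.0 (shut) to 1.0 (fully open).
Only numpy, scipy, OpenCV 4.12 (cv2) and the standard library are available. Lean on these libraries where they do the work, as an engineer would, in place of code of your own. Each camera call takes 0.05 s, during which the arm holds its last target. There are 200 camera calls.

## Working session

There is one attempt and no reset: what is moved stays moved. The work goes in short steps, Python scripts to look and compute and a shell command to move; the robot and the scene stay as the last step left them, time stands still between calls to the robot, and variables do not carry over. Pictures are saved under pics/ and viewed, about 8 in all and at most 12, crops included, and the job is handed in when it is done.

```bash
mkdir -p pics
cat > h.py <<'E'
import numpy as np, cv2, pickle
from plant import manip
from scipy.spatial.transform import Rotation as R
def snap(n,tag):
    c=manip.camera(n); pickle.dump(c,open(f'pics/{tag}.pkl','wb')); cv2.imwrite(f'pics/{tag}.png',c['color'][:,:,::-1]); return c
def load(tag): return pickle.load(open(f'pics/{tag}.pkl','rb'))
def K(c):
    f=240/np.tan(np.radians(c['fovy'])/2); return np.array([[f,0,c['cx']],[0,f,c['cy']],[0,0,1.]])
def ray(c,p):
    u=cv2.undistortPoints(np.array([[p]],float),K(c),np.array(c['distortion'],float))[0,0]
    T=np.array(c['world_from_camera']); d=T[:3,:3]@np.array([u[0],-u[1],-1]); return T[:3,3],d/np.linalg.norm(d)
def onz(c,p,z):
    o,d=ray(c,p); return o+d*(z-o[2])/d[2]
def proj(c,P):
    T=np.array(c['world_from_camera']); q=(np.array(P)-T[:3,3])@T[:3,:3]; q=np.array([q[0],-q[1],-q[2]])
    return cv2.projectPoints(q.reshape(1,1,3),np.zeros(3),np.zeros(3),K(c),np.array(c['distortion'],float))[0].ravel()
def totool(P):
    s=manip.get_state(); return R.from_rotvec(s['tool_rot']).inv().apply(np.array(P)-s['tool_pos'])
E
python3 - <<'E'
from h import *
for n in ['scene','side','wrist']:
    c=snap(n,n+'0'); print(n,np.round(c['world_from_camera'],3).tolist(),c['fovy'],c['distortion'])
s=manip.get_state(); print({k:np.round(v,3).tolist() for k,v in s.items()}); print(R.from_rotvec(s['tool_rot']).as_matrix().round(3))
E
```

```text
scene [[0.794, -0.496, 0.35, 1.052], [0.607, 0.632, -0.482, -0.56], [0.018, 0.595, 0.803, 1.137], [0.0, 0.0, 0.0, 1.0]] 46.53817977154627 [-0.12197666  0.          0.          0.          0.        ]
side [[-0.723, 0.533, -0.44, 0.093], [-0.691, -0.558, 0.46, 0.591], [0.0, 0.637, 0.771, 0.993], [0.0, 0.0, 0.0, 1.0]] 55.98891429682123 [-0.09347182  0.          0.          0.          0.        ]
wrist [[-0.342, -0.894, -0.291, 0.152], [0.94, -0.324, -0.108, -0.662], [0.002, -0.31, 0.951, 0.385], [0.0, 0.0, 0.0, 1.0]] 69.18138010729763 [-0.07002412  0.          0.          0.          0.        ]
{'time': 0.15, 'joint_positions': [-0.933, 0.359, 0.011, -0.0, -1.224, -0.288], 'qd': [-0.0, -0.001, 0.003, 0.0, 0.0, 0.001], 'effort': [-0.003, -58.328, 29.329, 7.001, 0.009, -0.0], 'tool_pos': [0.231, -0.634, 0.226], 'tool_rot': [-0.273, 1.554, 0.275], 'ft_force': [-0.761, 0.131, -0.387], 'ft_torque': [0.025, -0.003, 0.02], 'gripper_width': 0.997}
[[-0.001 -0.343  0.939]
 [ 0.001  0.939  0.343]
 [-1.     0.001 -0.   ]]
```

View pics/scene0.png

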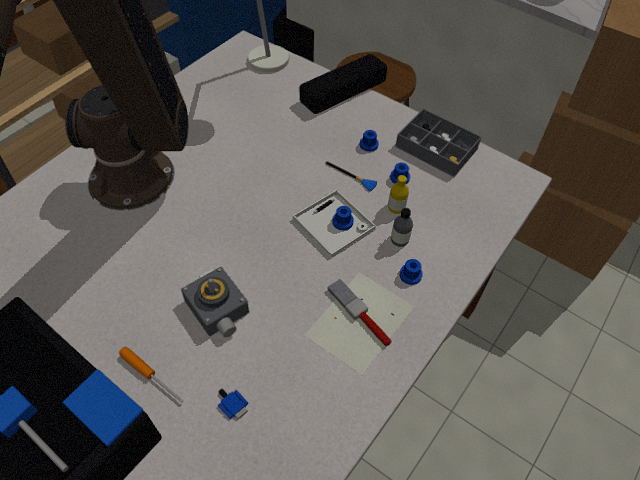

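View pics/side0.png

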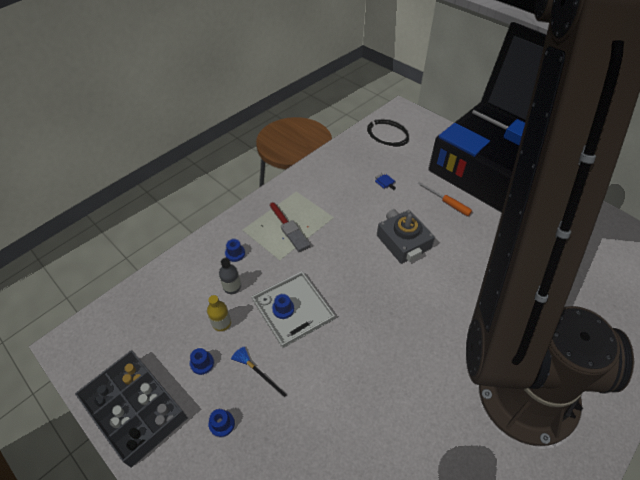

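Both views show four blue collar-like things. In the scene view they are at (370,140), (400,173), (343,217) in the tray, and (411,271). The drive unit is at (213,295) in the scene view and (407,228) in the side view. I'll compute their distances and enlarge the candidate and the spindle.

```bash
cat > m1.py <<'E'
from h import *
for t in ['scene0','side0']:
    c=load(t); hsv=cv2.cvtColor(c['color'],cv2.COLOR_RGB2HSV)
    m=cv2.inRange(hsv,(105,150,40),(128,255,255)); 
    n,l,st,ce=cv2.connectedComponentsWithStats(m)
    for i in range(1,n):
        if 120<st[i,4]<2000:
            P=onz(c,ce[i],.022); print(t,st[i].tolist(),ce[i].round(1),P.round(3),'dist',np.hypot(*P[:2]).round(3))
    m=cv2.inRange(hsv,(12,90,60),(28,255,255)); n,l,st,ce=cv2.connectedComponentsWithStats(m)
    for i in range(1,n):
        if st[i,4]>30: print(' brass',st[i].tolist(),ce[i].round(1),onz(c,ce[i],.079).round(3))
a=load('scene0')['color']; b=load('side0')['color']
f=lambda im,x,y,w=40:cv2.resize(im[y-w:y+w,x-w:x+w,::-1],(390,390),interpolation=cv2.INTER_CUBIC)
cv2.imwrite('pics/crop1.png',np.hstack([f(a,350,212,55),f(a,213,295)]))
E
python3 m1.py
```

```text
scene0 [264, 0, 21, 41, 192] [272.8  16.3] [-0.194  0.856  0.022] dist 0.878
scene0 [360, 130, 18, 21, 286] [368.9 140.9] [0.46  0.513 0.022] dist 0.689
scene0 [390, 163, 20, 21, 231] [399.6 171.9] [0.598 0.462 0.022] dist 0.756
scene0 [333, 206, 20, 24, 381] [342.7 218.2] [0.57  0.228 0.022] dist 0.614
scene0 [400, 259, 22, 26, 428] [410.9 271.8] [0.798 0.194 0.022] dist 0.822
scene0 [0, 386, 37, 52, 1170] [ 13.5 410.6] [ 0.33  -0.624  0.022] dist 0.706
scene0 [218, 390, 30, 29, 456] [232.4 403.6] [ 0.68  -0.317  0.022] dist 0.751
 brass [16, 0, 23, 13, 129] [24.4  4.2] [-0.955  0.304  0.079]
 brass [14, 0, 56, 44, 1332] [43.1 22.5] [-0.775  0.269  0.079]
 brass [602, 0, 38, 41, 1097] [623.9  16.7] [0.861 1.681 0.079]
 brass [152, 12, 26, 21, 302] [164.2  20.7] [-0.415  0.532  0.079]
 brass [623, 40, 8, 19, 38] [625.6  46.9] [0.928 1.466 0.079]
 brass [33, 43, 13, 17, 43] [40.1 50.4] [-0.631  0.158  0.079]
 brass [0, 45, 102, 87, 4183] [37.4 84.7] [-0.473  0.041  0.079]
 brass [336, 52, 80, 48, 1152] [390.   76.3] [0.378 0.746 0.079]
 brass [598, 77, 13, 19, 46] [604.1  86.4] [0.939
[... 1427 characters left out ...]
ist 0.613
side0 [232, 347, 17, 17, 168] [240.7 355.5] [0.54  0.391 0.022] dist 0.667
side0 [190, 349, 23, 25, 379] [200.2 361. ] [0.597 0.466 0.022] dist 0.757
side0 [209, 409, 25, 27, 477] [220.5 422.6] [0.453 0.522 0.022] dist 0.691
 brass [256, 117, 76, 52, 2643] [290.1 140.1] [ 0.974 -0.189  0.079]
 brass [446, 154, 11, 18, 113] [450.9 162.3] [ 0.537 -0.459  0.079]
 brass [444, 196, 27, 19, 148] [457.6 205. ] [ 0.422 -0.315  0.079]
 brass [398, 217, 20, 15, 148] [407.4 224.7] [ 0.48  -0.155  0.079]
 brass [207, 295, 21, 26, 382] [216.1 308.7] [0.646 0.366 0.079]
 brass [215, 322, 16, 9, 32] [224.1 327.7] [0.594 0.385 0.079]
 brass [122, 363, 13, 21, 164] [127.9 373. ] [0.657 0.602 0.079]
```

View pics/crop1.png

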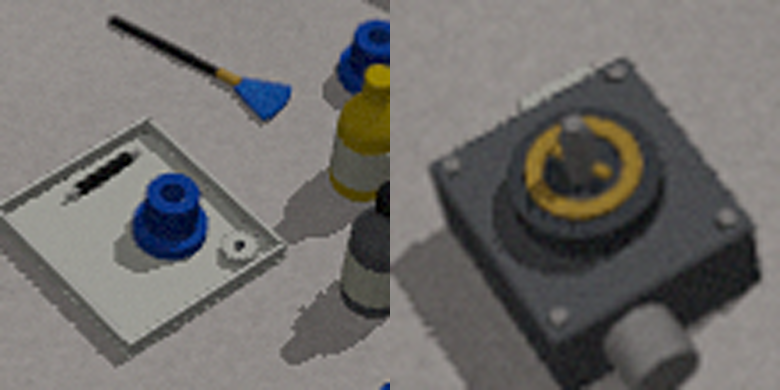

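The candidates are at distances 0.69, 0.757, 0.614 and 0.82 m. The tray collar at about (0.569, 0.230) is nearest and in the tray, so that's the one; the crop confirms it. The spindle is near (0.484, -0.157). I'll move over it first for a closer look, since it is on the way.

```bash
python3 -m jog '[[1,-0.02,0.36,0.38,0],[1,-0.02,0.36,0.38,0],[1,-0.02,0.36,0.38,0],[1,-0.02,0.36,0.38,0],[1,-0.02,0.36,0.38,0],[1,-0.02,0.36,0.38,0],[1,-0.02,0.36,0.38,0],[1,-0.02,0.36,0.38,0],[1,-0.02,0.36,0.38,0],[1,-0.02,0.36,0.38,0]]'
python3 -c "
from h import *
c=snap('wrist','w1');s=manip.get_state();print(s['tool_pos'],s['joint_positions'],proj(c,[.484,-.157,.115]),proj(c,[.484,-.157,.079]))"
```

```text
time: 1.4
tool_pos: [0.4654, -0.1639, 0.2461]
tool_rot: [-0.276, 1.553, 0.278]
ft_force: [0.1, -0.2, 0.1]
gripper_width: 1.002
[ 0.46486562 -0.16478245  0.24606259] [ 0.05773732  0.04314493 -0.34509483 -0.00133347 -1.18352599 -1.27647006] [322.74244414 243.63151867] [322.81992488 231.29472789]
```

View pics/w1.png

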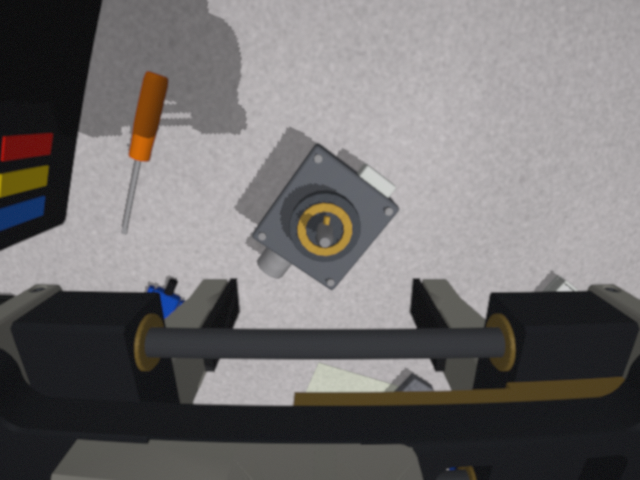

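The wrist view shows the seat ring centred near (325,229), the spindle tip near (325,241) and the brass pin end at (326,219). I'll measure the ring and the tip.

```bash
cat > m2.py <<'E'
from h import *
c=load('w1'); a=c['color']; hsv=cv2.cvtColor(a,cv2.COLOR_RGB2HSV)
m=cv2.inRange(hsv,(12,110,70),(30,255,255)); m[:180]=0;m[270:]=0;m[:,:280]=0;m[:,370:]=0
n,l,st,ce=cv2.connectedComponentsWithStats(m); print(st.tolist())
i=1+np.argmax(st[1:,4]); cnt,_=cv2.findContours((l==i).astype(np.uint8),cv2.RETR_EXTERNAL,cv2.CHAIN_APPROX_NONE)
cn=max(cnt,key=len); P=np.array([onz(c,p[0],.079)[:2] for p in cn]).astype(np.float32)
A=np.c_[2*P,np.ones(len(P))]; s=np.linalg.lstsq(A,(P**2).sum(1),rcond=None)[0]; r=np.sqrt(s[2]+s[0]**2+s[1]**2)
res=np.hypot(*(P-s[:2]).T)-r; print('ring centre',s[:2],'dia',2*r,'rms',res.std())
print('tip guess proj',proj(c,[*s[:2],.115]))
cv2.imwrite('pics/w1c.png',cv2.resize(a[190:275,275:375,::-1],(800,680),interpolation=cv2.INTER_CUBIC))
# collar from scene+side: flange-blob triangulation
E
python3 m2.py
```

```text
[[0, 0, 640, 480, 305902], [297, 203, 55, 53, 1246], [323, 216, 7, 9, 52]]
ring centre [ 0.48178008 -0.15633108] dia 0.05340858685285805 rms 0.00031046611467199387
tip guess proj [324.31430171 241.65724637]
```

View pics/w1c.png

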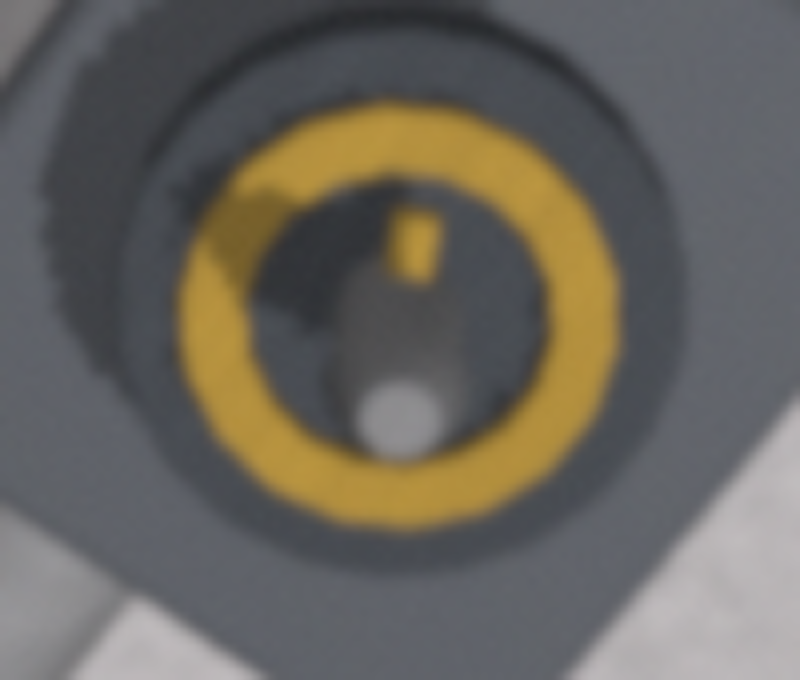

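Ring diameter measures 53.4 mm (54 expected), and the tip projection agrees within about 1 px, so the spindle axis is at (0.482, -0.156). Next I'll go over the collar.

```bash
python3 -m jog '[[0.7,0.0,0.334,0.214,0],[0.7,0.0,0.334,0.214,0],[0.7,0.03,0.334,0.214,0],[0.7,0.076,0.334,0.214,0],[0.7,0.076,0.334,0.214,0],[0.7,0.076,0.334,0.214,0],[0.7,0.076,0.334,0.214,0],[0.7,0.076,0.334,0.214,0],[0.7,0.076,0.334,0.214,0],[0.7,0.076,0.334,0.214,0]]'
cat > m3.py <<'E'
from h import *
import sys
t=sys.argv[1]; c=snap('wrist',t); a=c['color']; hsv=cv2.cvtColor(a,cv2.COLOR_RGB2HSV); s=manip.get_state()
m=cv2.inRange(hsv,(105,120,30),(128,255,255)); n,l,st,ce=cv2.connectedComponentsWithStats(m)
print(st[st[:,4]>200].tolist())
for zt,d in ((.016,.056),): 
    p=proj(c,[.569,.230,zt]); print('exp',p)
    i=min((i for i in range(1,n) if st[i,4]>300),key=lambda i:np.hypot(*(ce[i]-p)))
    cn=max(cv2.findContours((l==i).astype(np.uint8),cv2.RETR_EXTERNAL,cv2.CHAIN_APPROX_NONE)[0],key=len)
    P=np.array([onz(c,q[0],zt)[:2] for q in cn]); mid=P.mean(0)
    for k in range(12):   # robust circle fit
        A=np.c_[2*P,np.ones(len(P))]; x=np.linalg.lstsq(A,(P**2).sum(1),rcond=None)[0]; r=np.sqrt(x[2]+x[0]**2+x[1]**2)
        e=np.abs(np.hypot(*(P-x[:2]).T)-r)
        if e.max()<.0008: break
        P=P[e<max(np.quantile(e,.92),.0005)]
    print('circle',x[:2],2*r,len(P),len(cn))
    print('totool',totool([*x[:2],.018]).round(4))
print(s['tool_pos'],np.round(s['joint_positions'],3))
E
python3 m3.py w2
```

```text
time: 2.7
tool_pos: [0.5509, 0.2213, 0.1712]
tool_rot: [-0.273, 1.553, 0.276]
ft_force: [0.2, 0.3, 1.3]
gripper_width: 0.696
[[0, 0, 640, 480, 301623], [601, 201, 39, 53, 1684], [300, 205, 57, 62, 2588], [455, 241, 39, 40, 985], [230, 376, 28, 29, 320]]
exp [324.75820486 235.20825687]
circle [0.56658436 0.2323722 ] 0.0540444225732155 97 163
totool [0.1533 0.0046 0.0184]
[0.55092366 0.22143434 0.17125541] [ 0.71   0.267 -0.25  -0.002 -1.052 -1.93 ]
```

View pics/w2.png

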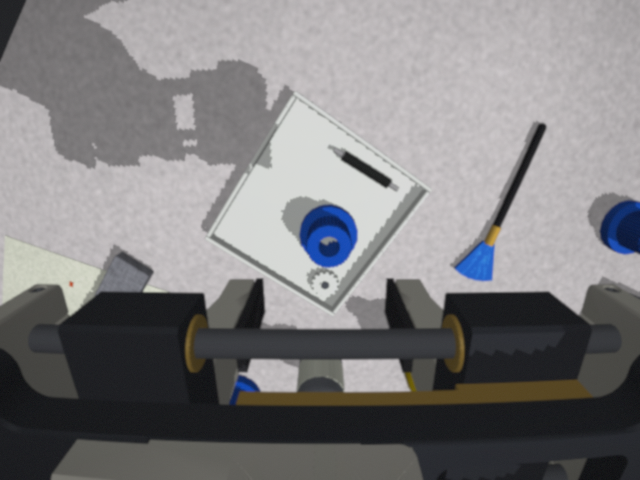

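The wrist view shows the tray, with the collar flange at (328,230) and its bore at (330,247). The gear is at (325,284) and the roller at (365,168), and the fingers clear both. I'll refine the centre using known radii: the near flange edge at table-side height and the far top rim.

```bash
cat > m4.py <<'E'
from h import *
from scipy.optimize import least_squares
c=load('w2'); a=c['color']; hsv=cv2.cvtColor(a,cv2.COLOR_RGB2HSV)
m=cv2.inRange(hsv,(105,120,30),(128,255,255)); n,l,st,ce=cv2.connectedComponentsWithStats(m)
i=l[215,328]; cn=max(cv2.findContours((l==i).astype(np.uint8),cv2.RETR_EXTERNAL,cv2.CHAIN_APPROX_NONE)[0],key=len)[:,0]
for nm,sel,z,r in (('flange bottom',cn[cn[:,1]<221],.004,.028),('top rim',cn[cn[:,1]>250],.048,.0195)):
    P=np.array([onz(c,q,z)[:2] for q in sel]); f=least_squares(lambda x:np.hypot(*(P-x).T)-r,[.569,.23]); 
    print(nm,f.x,'rms',np.sqrt((f.fun**2).mean()),len(P),totool([*f.x,.0205]).round(4))
# yellow bottle & black bottle clearance handled from scene
E
python3 m4.py
```

```text
flange bottom [0.56997094 0.23359573] rms 0.000402330018999125 53 [0.1508 0.0046 0.022 ]
top rim [0.56643196 0.23231038] rms 0.00033706801184536274 50 [0.1508 0.0046 0.0182]
```

The two arcs bracket the centre, as mask erosion pushes them opposite ways. The mean is (0.568, 0.233), which agrees with the scene and side views. Now descend and grip.

```bash
python3 -m jog '[[0.62,0.03,0.0046,0.020,0],[0.62,0.08,0.0046,0.020,0],[0.62,0.12,0.0046,0.020,0],[0.62,0.14,0.0046,0.020,0],[0.62,0.150,0.0046,0.020,0],[0.62,0.150,0.0046,0.020,0],[0.3,0.150,0.0046,0.020,0],[0.3,0.150,0.0046,0.020,0],[0.3,0.150,0.0046,0.020,0],[0.3,0.150,0.0046,0.020,0]]' 40
python3 -m jog '[[0.2,0,0,0,0],[0.2,0,0,0,0],[0.2,0,0,0,0],[0.2,-0.03,0,0,0],[0.2,-0.08,0,0,0],[0.2,-0.13,0,0,0],[0.2,-0.16,0,0,0],[0.2,-0.16,0,0,0],[0.2,-0.16,0,0,0]]' 40
```

```text
time: 4.0
tool_pos: [0.5687, 0.2332, 0.0224]
tool_rot: [-0.273, 1.551, 0.277]
ft_force: [-1.7, -0.4, 6.5]
gripper_width: 0.444
time: 5.12
tool_pos: [0.5678, 0.2325, 0.1814]
tool_rot: [-0.273, 1.553, 0.277]
ft_force: [-0.1, 0.5, -2.2]
gripper_width: 0.438
```

```bash
python3 -c "
from h import *
c=snap('wrist','w3');s=manip.get_state();a=c['color']
for d in (.014,.046): print(proj(c,np.array(s['tool_pos'])+[0,0,-.018+d]))
cv2.imwrite('pics/w3c.png',cv2.resize(a[230:430,200:460,::-1],(780,600),interpolation=cv2.INTER_CUBIC))"
```

```text
[321.91319507 289.32592111]
[321.64338124 323.08921787]
```

View pics/w3c.png

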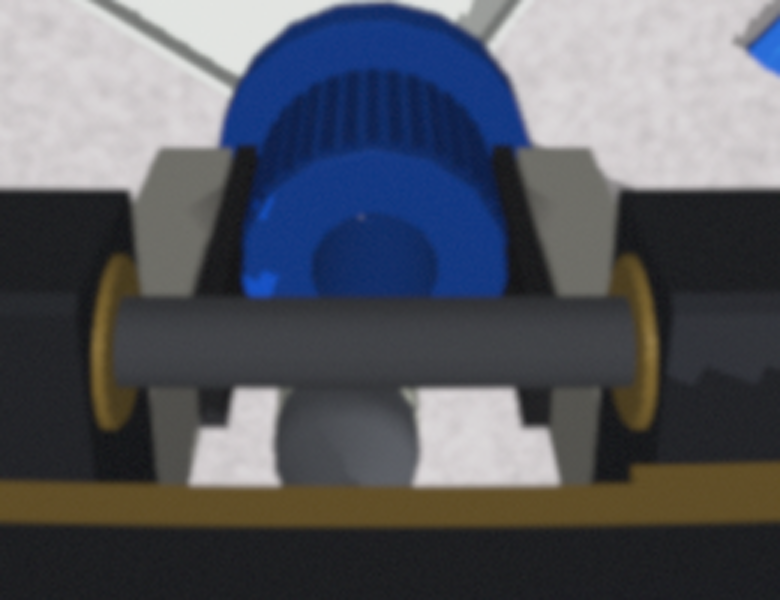

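The collar is held upright, with its rim centred at col 325 where the tool axis predicts 322. That's a wrist-camera bias of about 1.4 mm in y, so I'll measure the spindle next to the held collar at similar range.

```bash
python3 -m jog '[[0.2,0,-0.336,-0.169,0],[0.2,0,-0.336,-0.169,0],[0.2,0,-0.336,-0.169,0],[0.2,0,-0.336,-0.169,0],[0.2,0,-0.336,-0.169,0],[0.2,0.016,-0.336,-0.169,0],[0.2,0.016,-0.336,-0.169,0],[0.2,0.016,-0.336,-0.169,0],[0.2,0.016,-0.336,-0.169,0],[0.2,0.016,-0.336,-0.169,0]]'
python3 -c "
from h import *
c=snap('wrist','w4');s=manip.get_state();a=c['color'];print(s['tool_pos'],s['ft_force'],proj(c,[.482,-.156,.115]))
c3=load('w3'); T=np.array(s['tool_pos'])
for nm,q,dz,r in (('rim near',(325.3,280.7),.026,.0195),('bore near',(325.3,300.7),.026,.00925),('flange near',(325,231.5),-.018,.028)):
    P=onz(c,q,T[2]+dz); t=totool(P); print(nm,t.round(4),'centre z',(t[2]+r).round(4))
cv2.imwrite('pics/w4c.png',cv2.resize(a[150:300,220:420,::-1],(800,600),interpolation=cv2.INTER_CUBIC))"
```

```text
time: 6.42
tool_pos: [0.5247, -0.14, 0.1646]
tool_rot: [-0.275, 1.553, 0.278]
ft_force: [0.8, 0.3, -0.1]
gripper_width: 0.438
[ 0.52462218 -0.14010985  0.16459481] [ 0.27898333  0.24755539 -1.74251986] [321.72885114 187.44323075]
rim near [-0.026   0.0016 -0.0198] centre z -0.0003
bore near [-0.026   0.0016 -0.0103] centre z -0.0011
flange near [ 0.018   0.0016 -0.0276] centre z 0.0004
```

View pics/w4c.png

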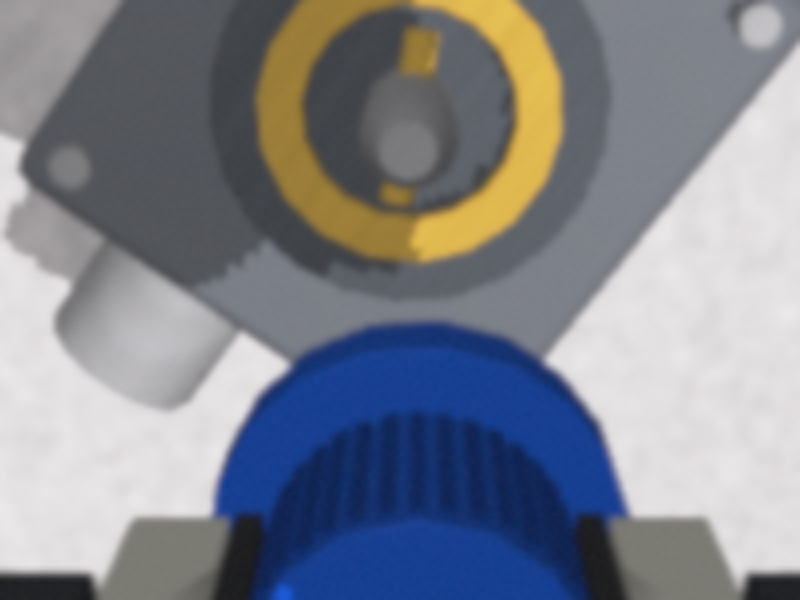

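The tip is at (321.8,187.5), exactly where predicted for (0.482, -0.156). The collar reads y +1.6 mm and z about 0 at every depth, so the camera bias is a pure shift. The corrected target is (0.4825, -0.1575). I'll move over it and lower the collar onto the taper.

```bash
python3 -m jog '[[0.2,0,-0.002,-0.025,0],[0.2,0,-0.002,-0.0455,0],[0.2,0,-0.002,-0.0455,0],[0.2,0,-0.002,-0.0455,0],[0.2,0.015,-0.002,-0.0455,0],[0.2,0.028,-0.002,-0.0455,0],[0.2,0.038,-0.002,-0.0455,0],[0.2,0.038,-0.002,-0.0455,0]]'
python3 -c "
from h import *
s=manip.get_state();print(s['tool_pos'],s['ft_force'],totool([.4825,-.1575,.103]).round(4))"
```

```text
time: 7.48
tool_pos: [0.4819, -0.1577, 0.1253]
tool_rot: [-0.275, 1.556, 0.278]
ft_force: [-0.1, -0.3, -1.5]
gripper_width: 0.443
[ 0.48190398 -0.15765614  0.12527681] [-0.05128606 -0.34279485 -1.50535623] [ 0.0223 -0.0001  0.0007]
```

```bash
python3 -m jog '[[0.2,0.007,0,0.0006,0],[0.2,0.013,0,0.0006,0],[0.2,0.018,0,0.0006,0],[0.2,0.018,0,0.0006,0]]'
python3 -m jog '[[0.2,0.003,0,0,0],[0.2,0.006,0,0,0],[0.2,0.006,0,0,0]]'
```

```text
time: 7.98
tool_pos: [0.4823, -0.1574, 0.1069]
tool_rot: [-0.275, 1.556, 0.278]
ft_force: [-0.0, -0.1, -0.9]
gripper_width: 0.441
time: 8.35
tool_pos: [0.4827, -0.1574, 0.1022]
tool_rot: [-0.276, 1.555, 0.278]
ft_force: [-4.8, 2.7, 12.4]
gripper_width: 0.44
```

It rests on the pin (bottom at about 85 mm, 12 N). Now I'll turn it under light push.

```bash
python3 -m jog '[[0.2,0.0012,0,0,4],[0.2,0.0012,0,0,8],[0.2,0.0012,0,0,12],[0.2,0.0012,0,0,16],[0.2,0.0012,0,0,20],[0.2,0.0012,0,0,24]]'
python3 -m jog '[[0.2,0.0015,0,0,4],[0.2,0.0015,0,0,8],[0.2,0.0015,0,0,12],[0.2,0.0015,0,0,16],[0.2,0.0015,0,0,20],[0.2,0.0015,0,0,24]]'
```

```text
time: 9.1
tool_pos: [0.4841, -0.1577, 0.1029]
tool_rot: [0.053, 1.569, -0.053]
ft_force: [-3.0, 1.5, 12.3]
gripper_width: 0.442
time: 9.85
tool_pos: [0.4845, -0.1588, 0.1027]
tool_rot: [0.381, 1.535, -0.383]
ft_force: [-2.3, -4.2, 5.6]
gripper_width: 0.444
```

```bash
python3 -m jog '[[0.2,-0.002,0,0,0],[0.2,-0.002,0,0,0]]'; python3 -m jog '[[0.2,0,0,-0.0017,0],[0.2,0,0,-0.0017,0]]'
```

```text
time: 10.1
tool_pos: [0.4845, -0.1587, 0.1048]
tool_rot: [0.38, 1.535, -0.382]
ft_force: [0.8, 0.5, -1.7]
gripper_width: 0.442
time: 10.35
tool_pos: [0.4828, -0.1577, 0.1046]
tool_rot: [0.38, 1.535, -0.381]
ft_force: [0.6, 0.9, -1.5]
gripper_width: 0.443
```

```bash
python3 -m jog '[[0.2,0.002,0,0,2],[0.2,0.0035,0,0,5],[0.2,0.0035,0,0,9],[0.2,0.0035,0,0,13],[0.2,0.0035,0,0,17],[0.2,0.0035,0,0,21]]'
python3 -c "
from h import *
print(totool([.4825,-.1575,.1]).round(4))"
```

```text
time: 11.1
tool_pos: [0.4827, -0.1577, 0.1009]
tool_rot: [0.668, 1.463, -0.669]
ft_force: [-1.0, -1.1, -1.3]
gripper_width: 0.441
[ 0.0009 -0.     -0.0003]
```

The force vanished at z 0.1009, below the pin stop, so the slots have engaged. Pushing down next.

```bash
python3 -m jog '[[0.2,0.002,0,0,0],[0.2,0.004,0,0,0],[0.2,0.006,0,0,0],[0.2,0.006,0,0,0]]'; python3 -c "
from h import *
print(totool([.4825,-.1575,.093]).round(4))"
```

```text
time: 11.6
tool_pos: [0.4827, -0.1577, 0.0951]
tool_rot: [0.667, 1.464, -0.668]
ft_force: [-2.4, 2.4, 6.2]
gripper_width: 0.442
[ 0.0021 -0.     -0.0003]
```

```bash
python3 -m jog '[[0.2,0.0015,0,0,0],[0.2,0.003,0,0,0],[0.2,0.0045,0,0,0],[0.2,0.0045,0,0,0]]'; python3 -m jog '[[0.2,0.0015,0,0,0],[0.2,0.002,0,0,0],[0.2,0.002,0,0,0]]'
```

```text
time: 12.1
tool_pos: [0.4828, -0.1578, 0.0933]
tool_rot: [0.666, 1.463, -0.667]
ft_force: [-10.8, 6.8, 32.1]
gripper_width: 0.443
time: 12.48
tool_pos: [0.4828, -0.1577, 0.0934]
tool_rot: [0.665, 1.462, -0.666]
ft_force: [-9.1, 5.5, 24.0]
gripper_width: 0.439
```

It meets a hard stop at 0.0933, about 0.5 mm from the expected home height of 0.0927–0.093. I'll ease it round a little to rule out binding and push again.

```bash
python3 -m jog '[[0.2,0.0015,0,0,-2],[0.2,0.0018,0,0,-4],[0.2,0.002,0,0,-5],[0.2,0.002,0,0,-5]]'; python3 -m jog '[[0.2,0.002,0,-0.0003,0],[0.2,0.0025,0,-0.0003,0],[0.2,0.0025,0,-0.0003,0]]'
python3 -c "
from h import *
c=snap('wrist','w5');d=snap('side','s5');s=manip.get_state();print(s['tool_pos'],s['ft_force'])
p=proj(d,[.4825,-.1575,.08]).astype(int);q=proj(c,s['tool_pos']).astype(int);print(p,q)
A=cv2.resize(d['color'][p[1]-35:p[1]+25,p[0]-30:p[0]+30,::-1],(400,400),interpolation=cv2.INTER_CUBIC)
B=cv2.resize(c['color'][170:310,250:390,::-1],(400,400),interpolation=cv2.INTER_CUBIC)
cv2.imwrite('pics/f5.png',np.hstack([A,B]))"
```

```text
time: 12.98
tool_pos: [0.4838, -0.1581, 0.0934]
tool_rot: [0.596, 1.48, -0.597]
ft_force: [-4.7, 1.8, 18.4]
gripper_width: 0.437
time: 13.35
tool_pos: [0.4839, -0.1581, 0.0933]
tool_rot: [0.595, 1.479, -0.597]
ft_force: [-9.7, 4.9, 27.2]
gripper_width: 0.441
[ 0.48390792 -0.15810396  0.09333033] [-9.92924705  5.71725674 27.01478103]
[407 223] [323 295]
```

View pics/f5.png

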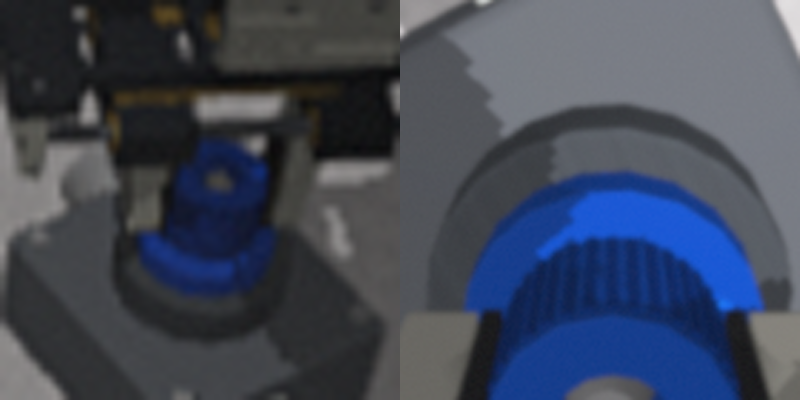

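Turning and shifting left the stop height at 0.0933, so it is solid and not binding. The pictures show the flange sitting on the seat with no brass visible. The push has crept about 1.4 mm sideways, so I'll re-centre and settle with a moderate push.

```bash
python3 -m jog '[[0.2,-0.0003,-0.0005,-0.0014,0],[0.2,0.001,-0.0005,-0.0014,0],[0.2,0.002,-0.0005,-0.0012,0],[0.2,0.002,-0.0005,-0.0012,0]]'; python3 -m jog '[[0.2,0.0018,0,0,0],[0.2,0.002,0,0,0],[0.2,0.002,0,0,0],[0.2,0.002,0,0,0],[0.2,0.002,0,0,0]]'
```

```text
time: 13.95
tool_pos: [0.4839, -0.158, 0.0934]
tool_rot: [0.594, 1.477, -0.595]
ft_force: [-5.1, 2.0, 18.6]
gripper_width: 0.444
time: 14.58
tool_pos: [0.484, -0.158, 0.0933]
tool_rot: [0.593, 1.476, -0.594]
ft_force: [-9.5, 5.5, 23.3]
gripper_width: 0.444
```

```bash
python3 -m jog '[[0.2,-0.003,0,0,0],[0.2,-0.004,0,0,0],[0.2,-0.004,-0.0005,-0.0014,0],[0.2,-0.004,-0.0005,-0.0014,0],[0.2,-0.004,-0.0005,-0.0014,0]]'
python3 -c "
from h import *
print(totool([.4825,-.1575,.093]).round(4))"
```

```text
time: 15.2
tool_pos: [0.4833, -0.1575, 0.0976]
tool_rot: [0.592, 1.475, -0.594]
ft_force: [2.4, -0.9, 2.4]
gripper_width: 0.442
[ 0.0046 -0.0006 -0.0007]
```

With the push released, the arm reads a small +x reaction here, and the earlier free range was x 0.4828–0.4845. So (0.484, -0.158) was about central already. Final push straight down and hold.

```bash
python3 -m jog '[[0.2,0.002,0,0.0002,0],[0.2,0.004,0,0.0002,0],[0.2,0.0055,0,0.0002,0],[0.2,0.0065,0,0.0002,0],[0.2,0.0065,0,0.0002,0],[0.2,0.0065,0,0.0002,0],[0.2,0.0065,0,0.0002,0]]'
```

```text
time: 16.08
tool_pos: [0.4837, -0.1577, 0.0933]
tool_rot: [0.591, 1.474, -0.593]
ft_force: [-7.0, 4.5, 29.7]
gripper_width: 0.439
```

```bash
python3 -c "
from h import *
s=manip.get_state();print(s['time'],s['tool_pos'],s['ft_force'],s['gripper_width'],manip.close_job())"
```

```text
the job is handed in; nothing more can be done
16.075 [ 0.48372388 -0.15765329  0.093333  ] [-6.99912947  4.52985196 29.73041214] 0.439312426107784 None
```

The collar is on the spindle and pushed home. I handed the job in at 16.1 s with the gripper still holding it down with about 30 N.

I took the blue collar from the tray; of the four look-alikes it was nearest the base, at 0.61 m. I lowered it over the spindle until it rested on the cross pin, then turned it about 65–70° until the slots dropped over the pin, and pushed it down against the spring.

**Last checks:**
- **Seating:** it stops solidly at the same height (tool tip at 93.3 mm) on every push of about 20–30 N. Easing it round by 5° did not change that, so it is not binding.
- **Spring:** on the way down, the force on the spring matched a home position near this height.
- **Picture:** taken before the final lift and re-push, it shows the flange on the seat with no brass visible.
- **Grip:** the opening reads 38.7 mm, against the 39 mm grip.

**Disagreements:**
- **Height:** the stop is 0.3–0.6 mm above what I worked out from the pin contact (92.7–93 mm). I put this down to measurement error, but I did not measure the flush gap directly.
- **Sideways load:** about 8 N remains while pushing, with the tool about 1.2 mm from my camera estimate of the spindle axis. That is within the bore's clearance.

I did not touch the other things on purpose, and the forces gave no sign of contact with them, but I took no final picture of the whole table.

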